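# Shift the bench polisher into its third speed

## Robot

A 6-joint arm with a two-finger parallel gripper is mounted at the origin on a cart in front of the work surface, level with it; the furniture and walls round the work are solid. World frame = base frame: x ahead of the robot, y to its left, z up, the work surface at z = 0. Lengths are in mm, angles in rad, forces in N, time in s.
With the tool pointing down it reaches from about 275 to 1000 mm from the base axis. Payload 8.4 kg.
Tool frame: the origin (TCP) lies between the finger pads; the fingertips stand r.nose_length ahead of it and the grasp point (between the pads) lies 8 mm behind it (r.nose_length is the distance from the TCP to the fingertips, in mm); y points along the fingers, x is the direction in which the jaws open and shut, and the axes are right-handed (so a half turn about y gives the same grasp; the last joint's range is limited). The gripper opens to 85 mm and grips with 20 to 120 N. Pads are 22 mm wide; open, the fingers measure 114 mm over their backs; the gripper's body (76 mm by 85 mm) begins 54 mm behind the grasp point. The pads swing forward as they close: fully open they stand 13 mm farther back than shut.
Start: joints at [-1.198, 0.353, 1.633, -0, 1.155, -0.002], TCP at [228.803, -581.616, 218.581] pointing down, gripper open.
Joint ranges: [-2.63, 2.63], [-0.92, 2.1], [0.06, 2.66], [-1.3, 4.44], [0, 2.69], [-3.02, 3.02]. Speed limits (rad/s): [2.22, 2.22, 2.79, 3.14, 3.14, 3.14].

## Interface

Orientations are given as [roll, pitch, yaw] about the fixed x, y, z axes, in that order (R = Rz(yaw) Ry(pitch) Rx(roll)).
In Python, from rig import r, cams, order gives the robot as it stands. The module is installed in compiled form; this text tells all that it offers.
- The arm moves only by the shell command python3 -m crank 'ROWS' [FORCE]. ROWS is JSON, a list of rows, each a list of 7 numbers: the turn, a rotation vector about the tool's x, y, z in degrees, then the shift along the tool's x, y, z in cm, then the opening, from -1 (shut) to 1 (fully open). A call has exactly 10 rows; each row shifts and turns the pose as measured when the row begins, along the tool's axes as they then stand; what a row does not reach is not made up. A row lasts 1/12 s, in which the tool goes at most 41.7 mm and 7.16 degrees, less where a joint would pass 70% of its speed; a pose out of reach is approached as far as the arm can. A call with a gripper value outside its range is refused whole. The fingers move at their own pace and stop on an object; FORCE is the grip in N (left out, the last holds). Time passes only in rows, so rows that do not move let the fingers close, or fill a call up. It gives the time, the measured TCP pose, the force and the opening at its end, in the units of the state.
- r.sense(): the state, without advancing time (a new reading comes with each control period).
- cams.grab_frame(name): name is "scene" or "top"; returns the picture (420x560x3 uint8, blue, green, red); there is no depth.
- cams.camera_info(name): a dict with "intrinsics" (3x3 intrinsics, pixels), "view" (4x4, takes a point from world to camera coordinates). Camera axes: x right, y up, looking along -z (the intrinsics and any distortion apply to the point x, -y, -z); pixel columns grow to the right and rows downward; lengths in mm; the calibration is good to about 2 mm. A picture is of the moment at which its call begins. camera_info takes no time and is no camera call.
- order.sign_off(): hands the job in, once; it reports no verdict.
The state is a dict: "clock": time; "qpos": joint angles; "qvel": joint speeds; "joint_efforts": joint torques, N m; "eef_pos": TCP position; "tcp_rot": TCP orientation; "contact_force": force on the tool from outside, world axes, zero at the start; "wrist_torque": the same for the moment, N m; "opening": opening from 0.0 (shut) to 1.0 (fully open).
Only numpy, scipy, OpenCV 4.12 (cv2) and the standard library are available. Lean on these libraries where they do the work, as an engineer would, in place of code of your own. Each camera call takes 0.05 s, during which the arm holds its last target.

## Task

Put the bench polisher into third speed: with the fingertips closed, push its upright gear lever across to the right along the middle channel of the H-shaped gate, then push it forward, away from the robot, fully home into the far right slot marked with three dots, and leave it there. Only push the lever, never pinch or force it, and do not let it into any of the other slots on the way. Leave the spectacles, yellow scraper and glue bottle around the machine where they are.

Things in the scene. Friction and masses are not known exactly. Their poses are not given: they have to be found in the camera images.
- polisher: bench polisher, fixed: grey gearbox 130 x 150 mm with an aluminium gate plate on top (87 mm high), ribbed motor behind it (out to x = +148 mm, 82 mm high), grey felt wheel on its left (out to y = +132 mm, 86 mm high). Origin on the table under the gate's middle; +x forward, away from the robot (turned by up to 19 degrees), +y left, z up
- gate (a point): middle of the H gate on the plate's top face; axes as the polisher's. Two lanes along x at y = +22 and -22 mm, joined at x = 0 by a cross channel along y; all 15 mm wide, lanes end at x = +30 and -30 mm. Black dots beside the slots: far left one, near left two, far right three, near right four
- knob (a point): centre of the lever's black knob (36 mm square over its four flats, 45 mm tall) on a 10 mm stem, 140 mm from the pivot, which lies on the polisher's z axis 12 mm above the table. In the polisher's frame, a = lever_across, f = lever_forward: x = 0.140 sin f, y = -0.140 sin a cos f, z = 0.012 + 0.140 cos a cos f
- lever_across (a joint): tilt of the lever across the gate, rad: 0 upright, positive to the right (polisher's -y); +0.30 mid right lane, -0.30 mid left lane, 0.33 against the outer edge. About 1 N at the knob moves it and it stays where it is left. It starts in the cross channel, left of the right lane
- lever_forward (a joint): tilt of the lever forward, rad: 0 in the cross channel (play of 0.03 either way), positive forward, about +0.32 against the end of a far slot, -0.32 of a near slot. Stiff in the same way.
- knob_near: the knob's flat toward the robot, 19 x 28 mm; origin 15 mm from the knob's axis, its outer face 18 mm from the axis
- knob_far: the same, the flat on the side away from the robot
- knob_left: the same, the flat on the left side (pushed to move the lever right)
- knob_right: the same, the flat on the right side
- spectacles: black spectacles, folded, 48 x 145 x 46 mm, standing loose near the front right of the machine; origin under its centre
- scraper: flat yellow plastic scraper, 36 x 185 x 12 mm, lying loose in front of the machine near the table's edge; origin under its centre
- glue: glue bottle, 35 mm thick, 98 mm tall, standing loose behind the machine on the right; origin under its centre

How it is judged:
By the outcome, as a careful person would: the job done as asked, in the order asked, and still so for the second after the job is handed in, with the robot touching nothing.
It also fails if it takes over 54 s, if anything falls off the work surface, if the arm or the gripper's body presses on something with over 40 N, if the wrist force passes 120 N, or if a joint passes its speed limit or range.

## Working session

There is one attempt and no reset: what is moved stays moved. The work goes in short steps, Python scripts to look and compute and a shell command to move; the robot and the scene stay as the last step left them, time stands still between calls to the robot, and variables do not carry over. Pictures are saved under pics/ and viewed, and the job is handed in when it is done.

```bash
mkdir -p pics
python3 - <<'E'
from rig import r,cams,order
import cv2
s=r.sense()
for k in s: print(k,s[k])
print(r.nose_length)
for n in("scene","top"):
    im=cams.grab_frame(n); cv2.imwrite(f"pics/{n}0.png",im)
    print(n,cams.camera_info(n))
E
```

```text
clock 0.0
qpos [-1.19837929e+00  3.53682115e-01  1.63414621e+00 -6.81718676e-06
  1.15518511e+00 -2.39669632e-03]
qvel [-4.82427294e-05  9.92576608e-04 -1.72348540e-05 -1.74559979e-03
 -9.46153743e-04  4.30118905e-05]
joint_efforts [-4.66034253e-04 -6.05245256e+01 -3.42071700e+01  2.68097519e-04
  9.32007737e-03 -6.15870661e-06]
eef_pos [ 228.6304714  -581.14562333  217.83530727]
tcp_rot [-1.57079915e+00  1.42080082e-03 -1.19597984e+00]
contact_force [ 0.15114442 -0.47892891 -0.12774854]
wrist_torque [0.04368898 0.02187435 0.01612417]
opening 0.9938835810814386
11.0
scene {'intrinsics': array([[383.8823412 ,   0.        , 280.48836403],
       [  0.        , 383.8823412 , 209.40528669],
       [  0.        ,   0.        ,   1.        ]]), 'view': array([[ 8.40928382e-01, -5.41025843e-01,  1.14233720e-02,
        -5.75592646e+02],
       [ 2.69883247e-01,  4.37595488e-01,  8.57713951e-01,
        -1.57625452e+02],
       [-4.69044229e-01, -7.18193029e-01,  5.14000277e-01,
        -8.17882943e+02],
       [ 0.00000000e+00,  0.00000000e+00,  0.00000000e+00,
         1.00000000e+00]])}
top {'intrinsics': array([[528.08273348,   0.        , 278.80808588],
       [  0.        , 528.08273348, 212.28987688],
       [  0.        ,   0.        ,   1.        ]]), 'view': array([[-5.54964478e-03, -9.99923470e-01, -1.10569249e-02,
        -2.00149421e+02],
       [ 9.98161050e-01, -6.20663822e-03,  6.02992217e-02,
        -5.32455661e+02],
       [-6.03632334e-02, -1.07019525e-02,  9.98119105e-01,
        -1.19379168e+03],
       [ 0.00000000e+00,  0.00000000e+00,  0.00000000e+00,
         1.00000000e+00]])}
```

View pics/scene0.png

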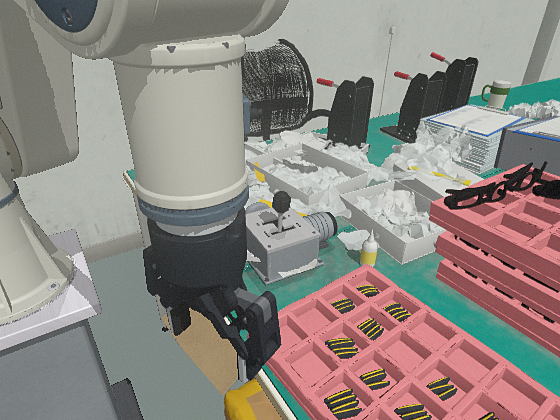

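View pics/top0.png

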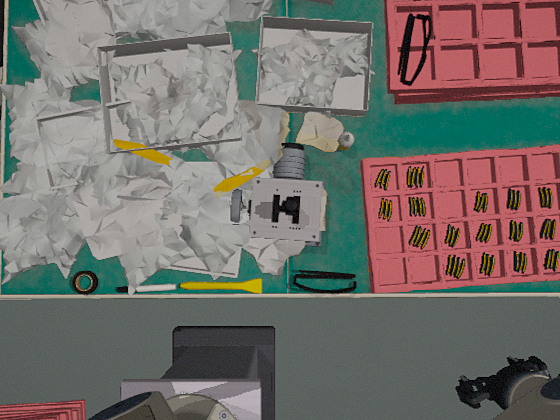

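Scene: the polisher sits around (285,240), with the lever knob at (283,200). Top: gearbox around (286,208), knob about (292,206), spectacles (323,280), scraper (222,286), glue (347,140). I'll zoom in on these.

Run:
```python
import cv2
t=cv2.imread("pics/top0.png")[130:300,200:370]
cv2.imwrite("pics/tz.png",cv2.resize(t,None,fx=3.5,fy=3.5,interpolation=cv2.INTER_NEAREST))
t=cv2.imread("pics/scene0.png")[175:290,235:385]
cv2.imwrite("pics/sz.png",cv2.resize(t,None,fx=5,fy=5,interpolation=cv2.INTER_NEAREST))
```

```text
(no output)
```

View pics/tz.png

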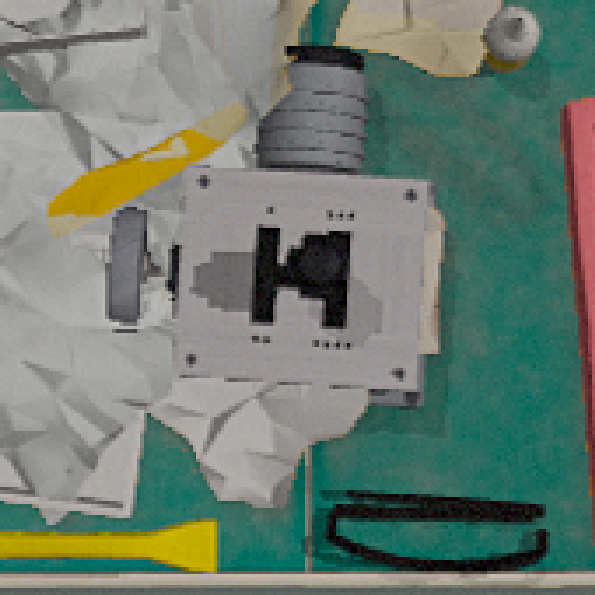

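View pics/sz.png

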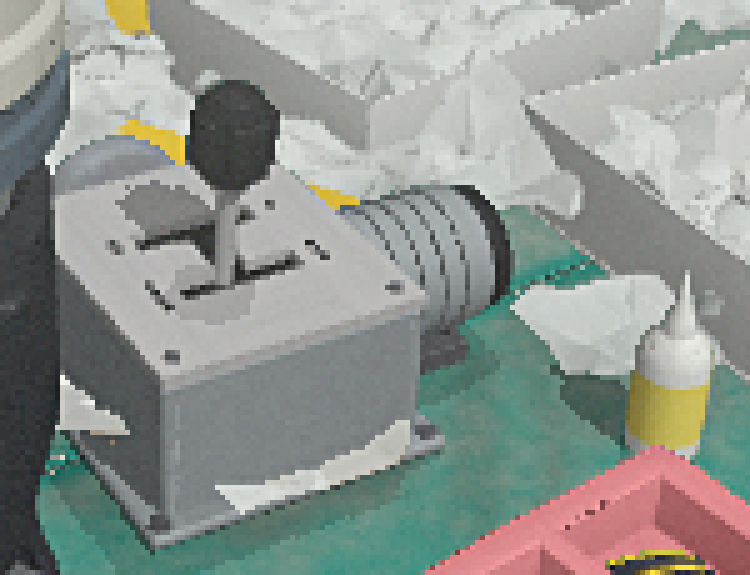

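```bash
cat > h.py <<'E'
import numpy as np, cv2
from rig import r,cams,order
def ray(n,uv):
    c=cams.camera_info(n);K=c["intrinsics"];V=c["view"];R=V[:3,:3];t=V[:3,3]
    d=np.linalg.inv(K)@[uv[0],uv[1],1]; d=np.array([d[0],-d[1],-d[2]])
    return -R.T@t, R.T@d/np.linalg.norm(d)
def plane(n,uv,z):
    o,d=ray(n,uv); return o+d*(z-o[2])/d[2]
def proj(n,p):
    c=cams.camera_info(n);q=c["view"][:3,:3]@p+c["view"][:3,3];q=c["intrinsics"]@[q[0],-q[1],-q[2]];return q[:2]/q[2]
def tri(u1,u2):
    o1,d1=ray("top",u1);o2,d2=ray("scene",u2)
    A=np.stack([d1,-d2],1);s=np.linalg.lstsq(A,o2-o1,rcond=None)[0]
    a=o1+s[0]*d1;b=o2+s[1]*d2;return (a+b)/2,np.linalg.norm(a-b)
E
python3 - <<'E'
from h import *
Z=lambda x,y:((x+.5)/3.5+200-.5,(y+.5)/3.5+130-.5)
P=[plane("top",Z(*p),87) for p in[(204,182),(411,196),(399,374),(191,360)]]
print(np.round(P,1)); c=np.mean(P,0); print("gate",c)
f=(P[0]+P[1]-P[2]-P[3])/2; l=(P[0]+P[3]-P[1]-P[2])/2
print(np.linalg.norm(f),np.linalg.norm(l),np.degrees(np.arctan2(f[1],f[0])),np.degrees(np.arctan2(-l[0],l[1])))
# gate via H ends: left lane x254-280,y227-325 ; right 323-353,y231-328
for p in[(267,227),(265,325),(338,231),(336,328)]: print(np.round(plane("top",Z(*p),87),1))
S=lambda x,y:((x+.5)/5+235-.5,(y+.5)/5+175-.5)
for p in[(172,357),(394,287)]: print("scene screw",np.round(plane("scene",S(*p),87),1))
k,e=tri(Z(321,262),S(234,134)); print("knob",k,e)
th=np.arctan2(f[1],f[0])
ex=np.array([np.cos(th),np.sin(th)]);ey=np.array([-ex[1],ex[0]])
d=(k-c)[:2]; print("knob pol frame",d@ex,d@ey,k[2], np.arcsin(-(d@ey)/140), np.degrees(th))
for p,z in[((330,505),46),((540,550),46),((515,35),98)]: print(plane("top",Z(*p),z).round())
E
```

```text
[[ 593.5 -159.3   87. ]
 [ 584.  -286.9   87. ]
 [ 474.4 -278.5   87. ]
 [ 483.7 -151.    87. ]]
gate [ 533.9222357  -218.91542739   87.        ]
109.99323619424682 127.90809566028365 -4.37096404164855 -4.22899521173523
[ 565.4 -198.1   87. ]
[ 505.  -196.5   87. ]
[ 562.6 -241.8   87. ]
[ 502.9 -240.1   87. ]
scene screw [ 476.3 -277.7   87. ]
scene screw [ 585.9 -285.1   87. ]
knob [ 537.90803675 -229.86058225  151.96700508] 1.76812320834005
knob pol frame 4.8083795319504645 -10.609548111805784 151.96700507875627 0.07585521089875588 -4.37096404164855
[ 392. -236.   46.]
[ 364. -369.   46.]
[ 682. -351.   98.]
```

Screw spacing comes out at 110 x 128 mm, and the two yaw estimates agree (-4.3°). That puts the gate at (534, -219), the knob at a ≈ 0.08 and z = 152, where I'd expect 151.6. Next I close the fingers and turn the tool so its x axis is polisher-forward and its z axis is polisher-left.

```bash
python3 -m crank '[[0,-7,0,0,-0.3,0,-1],[0,-7,0,0,-0.3,0,-1],[0,-7,0,0,-0.3,0,-1],[0,-7,0,0,-0.3,0,-1],[0,-7,0,0,-0.3,0,-1],[0,-7,0,0,-0.3,0,-1],[0,-7,0,0,-0.3,0,-1],[0,-7,0,0,-0.3,0,-1],[0,-7,0,0,-0.3,0,-1],[0,0,0,0,0,0,-1]]' 20
cat > st.py <<'E'
from h import *
from scipy.spatial.transform import Rotation as Ro
g=np.array([533.9,-218.9]);th=np.radians(-4.3)
s=r.sense();p=s["eef_pos"];d=p[:2]-g
print("t",s["clock"],"pol x,y",(np.cos(th)*d[0]+np.sin(th)*d[1]).round(1),(-np.sin(th)*d[0]+np.cos(th)*d[1]).round(1),"z",p[2].round(1),"rpy deg",np.degrees(s["tcp_rot"]).round(2),"F",np.round(s["contact_force"],1),"op",round(s["opening"],3),"q",np.round(s["qpos"],2))
E
python3 st.py
```

```text
clock: 0.93
eef_pos: [227.5, -578.2, 241.2]
tcp_rot: [-1.561, 0.005, -0.067]
contact_force: [-0.7, -0.0, 0.4]
opening: -0.003
t 0.9333 pol x,y -278.6 -381.3 z 241.2 rpy deg [-89.44   0.26  -3.82] F [-0.7 -0.   0.4] op -0.003 q [-1.2   0.33  1.61  0.    1.21 -1.13]
```

```bash
python3 -m crank '[[0,0,0,2.2,0,3.2,-1],[0,0,0,2.2,0,3.2,-1],[0,0,0,2.2,0,3.2,-1],[0,0,0,2.2,0,3.2,-1],[0,0,0,2.2,0,3.2,-1],[0,0,0,2.2,0,3.2,-1],[0,0,0,2.2,0,3.2,-1],[0,0,0,2.2,0,3.2,-1],[0,0,0,2.2,0,3.2,-1],[0,0,0,0,0,0,-1]]'
python3 st.py
```

```text
clock: 1.77
eef_pos: [454.9, -297.2, 238.6]
tcp_rot: [-1.56, 0.007, -0.119]
contact_force: [-0.2, -0.9, -0.7]
opening: 0.003
t 1.7667 pol x,y -72.9 -84.0 z 238.6 rpy deg [-89.36   0.41  -6.83] F [-0.2 -0.9 -0.7] op 0.003 q [-0.59  0.21  1.78  0.01  1.16 -0.47]
```

```bash
python3 -m crank '[[-0.6,-2.5,0,1.5,0,2.5,-1],[0,0,0,1.5,0,2.5,-1],[0,0,0,1.5,0,2.5,-1],[0,0,0,1.5,0,2.5,-1],[0,0,0,1.5,0,2.5,-1],[0,0,0,0,0,0,-1],[0,0,0,0,0,0,-1],[0,0,0,0,0,0,-1],[0,0,0,0,0,0,-1],[0,0,0,0,0,0,-1]]'
python3 st.py; python3 -c "
from h import *
for n in('scene','top'): cv2.imwrite(f'pics/{n}1.png',cams.grab_frame(n))
a=cv2.resize(cv2.imread('pics/scene1.png')[130:290,185:385],None,fx=3,fy=3)
b=cv2.resize(cv2.imread('pics/top1.png')[140:260,220:340],None,fx=3,fy=3)
cv2.imwrite('pics/v1.png',a);cv2.imwrite('pics/w1.png',b)"
```

```text
clock: 2.6
eef_pos: [542.7, -173.2, 234.9]
tcp_rot: [-1.571, 0.012, -0.104]
contact_force: [-0.2, -0.2, -0.2]
opening: 0.001
t 2.6 pol x,y 5.4 46.2 z 234.9 rpy deg [-90.     0.68  -5.98] F [-0.2 -0.2 -0.2] op 0.001 q [-0.31  0.26  1.73 -0.    1.17 -0.2 ]
```

View pics/v1.png

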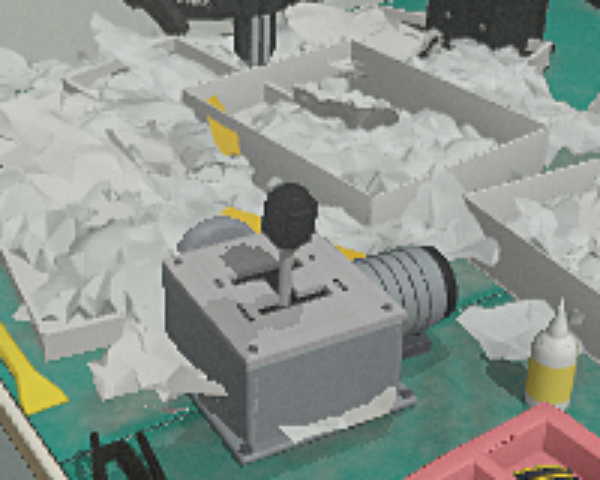

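View pics/w1.png

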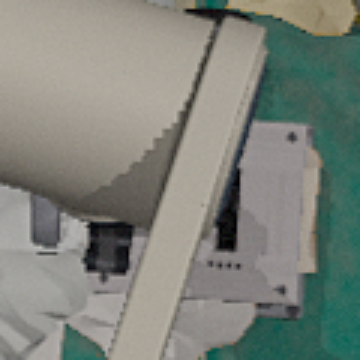

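Scene view: the closed tip is above the left side at about (255,50), the knob is at (290,215), and the path down is clear. Lowering to the left of the knob.

```bash
python3 -m crank '[[0,-1.7,-0.6,-0.2,1.5,0,-1],[0,0,0,0,1.5,0,-1],[0,0,0,0,1.5,0,-1],[0,0,0,0,1.5,0,-1],[0,0,0,0,1.5,0,-1],[0,0,0,0,1.0,0,-1],[0,0,0,0,0,0,-1],[0,0,0,0,0,0,-1],[0,0,0,0,0,0,-1],[0,0,0,0,0,0,-1]]'
python3 st.py; python3 -c "
from h import *
cv2.imwrite('pics/scene2.png',cams.grab_frame('scene'))
cv2.imwrite('pics/v2.png',cv2.resize(cv2.imread('pics/scene2.png')[130:290,185:385],None,fx=3,fy=3))"
```

```text
clock: 3.53
eef_pos: [539.9, -179.1, 150.0]
tcp_rot: [-1.572, -0.005, -0.083]
contact_force: [-1.0, 0.5, -0.1]
opening: -0.003
t 3.5333 pol x,y 3.0 40.1 z 150.0 rpy deg [-90.1   -0.26  -4.77] F [-1.   0.5 -0.1] op -0.003 q [-0.32  0.34  1.82 -0.    0.97 -0.24]
```

View pics/v2.png

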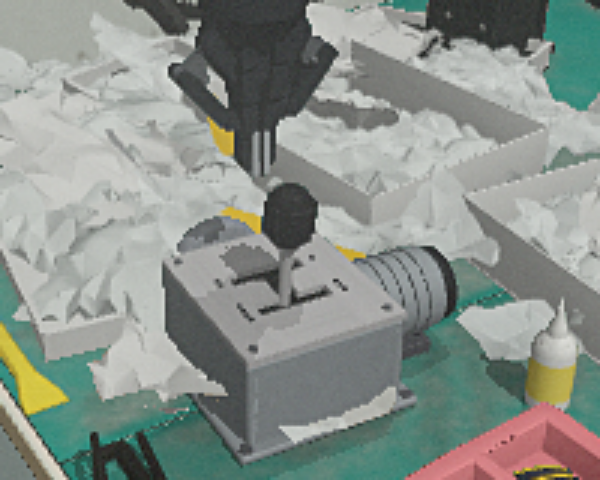

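```bash
python3 -c "
from h import *
for p in([539.9,-179.1,139],[539.9,-179.1,150],[538,-230,152]):
  u=proj('scene',np.array(p)); print((u-[185,130])*3)"
```

```text
[255.93701976 199.96175794]
[255.90478788 187.15609761]
[290.64196867 214.12590581]
```

```bash
python3 -c "
from h import *
cv2.imwrite('pics/v2b.png',cv2.resize(cv2.imread('pics/scene2.png')[150:220,240:310],None,fx=8,fy=8,interpolation=0))"
```

```text
(no output)
```

View pics/v2b.png

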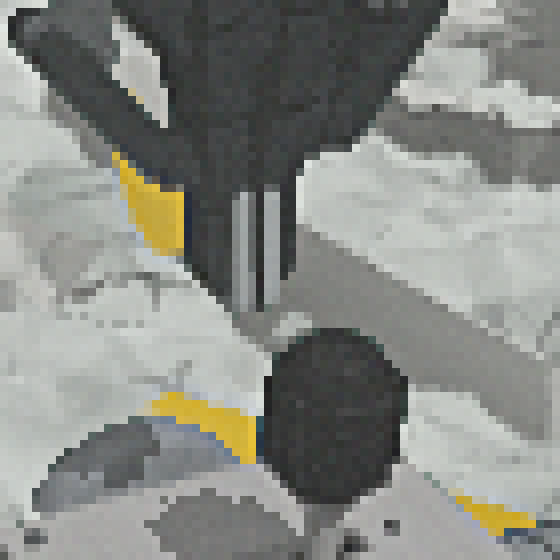

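The visible fingertip ends at about (271,189), but I predicted (270,197) for z = 139. It looks higher than the nominal nose length says, so I'll lower it 15 mm and compare.

```bash
python3 -m crank '[[0,0,0,0,0.8,0,-1],[0,0,0,0,0.7,0,-1],[0,0,0,0,0,0,-1],[0,0,0,0,0,0,-1],[0,0,0,0,0,0,-1],[0,0,0,0,0,0,-1],[0,0,0,0,0,0,-1],[0,0,0,0,0,0,-1],[0,0,0,0,0,0,-1],[0,0,0,0,0,0,-1]]'
python3 st.py; python3 -c "
from h import *
cv2.imwrite('pics/scene3.png',cams.grab_frame('scene'))
cv2.imwrite('pics/v3.png',cv2.resize(cv2.imread('pics/scene3.png')[150:220,240:310],None,fx=8,fy=8,interpolation=0))
s=r.sense();p=s['eef_pos'];
for dz in(0,-11): print((proj('scene',p+[0,0,dz])-[240,150])*8)
"
```

```text
clock: 4.42
eef_pos: [541.5, -179.3, 135.6]
tcp_rot: [-1.573, -0.008, -0.083]
contact_force: [-0.1, -0.7, 0.1]
opening: 0.003
t 4.4167 pol x,y 4.6 40.0 z 135.6 rpy deg [-90.14  -0.47  -4.74] F [-0.1 -0.7  0.1] op 0.003 q [-0.32  0.36  1.83 -0.    0.94 -0.24]
[247.88935816 382.64952902]
[247.9393042 416.208233 ]
```

View pics/v3.png

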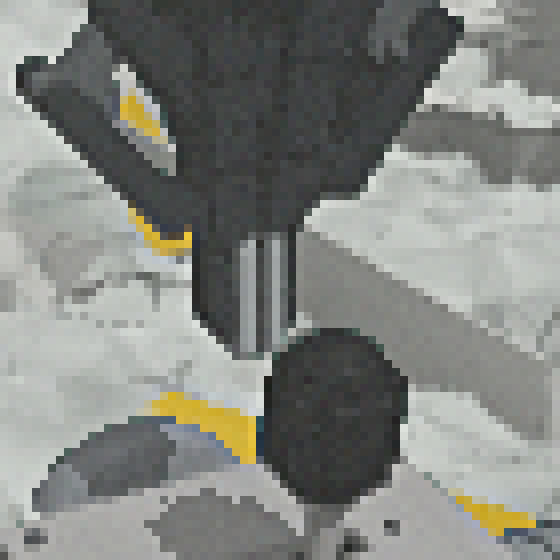

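Measured this way, the tip is about 8–10 mm above the TCP height, so roughly z = 146. It therefore overlaps the knob (129–174 mm) and stays clear of the plate on either reading. Starting the push to the right and stopping short.

```bash
python3 -m crank '[[0,0,0,0,0,-0.6,-1],[0,0,0,0,0,-0.6,-1],[0,0,0,0,0,-0.6,-1],[0,0,0,0,0,-0.5,-1],[0,0,0,0,0,-0.5,-1],[0,0,0,0,0,-0.5,-1],[0,0,0,0,0,-0.5,-1],[0,0,0,0,0,-0.4,-1],[0,0,0,0,0,0,-1],[0,0,0,0,0,0,-1]]'
python3 st.py; python3 -c "
from h import *
cv2.imwrite('pics/scene4.png',cams.grab_frame('scene'))
cv2.imwrite('pics/v4.png',cv2.resize(cv2.imread('pics/scene4.png')[150:250,240:340],None,fx=6,fy=6,interpolation=0))
"
```

```text
clock: 5.3
eef_pos: [537.6, -226.5, 135.7]
tcp_rot: [-1.573, -0.009, -0.084]
contact_force: [0.3, 0.5, -0.8]
opening: 0.004
t 5.3 pol x,y 4.2 -7.3 z 135.7 rpy deg [-90.12  -0.49  -4.81] F [ 0.3  0.5 -0.8] op 0.004 q [-0.4   0.38  1.8   0.    0.95 -0.32]
```

View pics/v4.png

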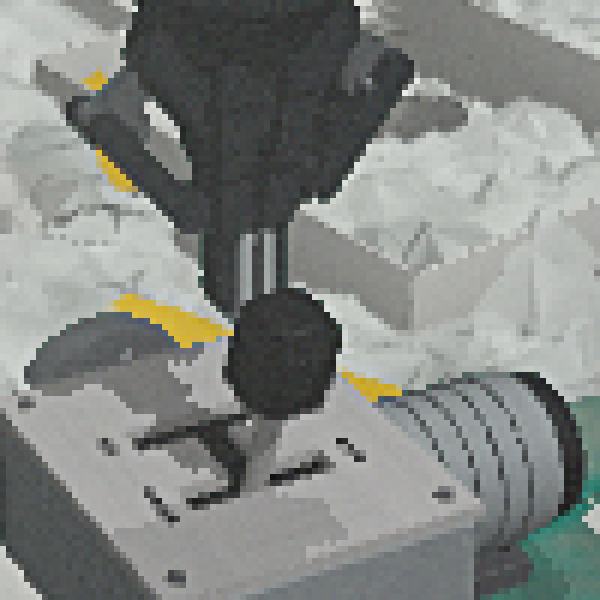

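```bash
cat > lev.py <<'E'
from h import *
import sys
from scipy.optimize import least_squares
g=np.array([533.9,-218.9,0]);th=np.radians(-4.3)
R=np.array([[np.cos(th),-np.sin(th),0],[np.sin(th),np.cos(th),0],[0,0,1]])
def kn(q,L=140):
    a,f=q;return g+R@[L*np.sin(f),-L*np.sin(a)*np.cos(f),12+L*np.cos(a)*np.cos(f)]
def solve(n,uv):
    return least_squares(lambda q:proj(n,kn(q))-uv,[.1,0]).x
E
python3 -c "
from lev import *
print(solve('scene',(46.8+235,26.8+175)))
print(solve('scene',(285.5/6+239.5,353.5/6+149.5)))
for a in(.2,.25,.3,.33):print(a,(proj('scene',kn((a,0.0)))-[239.5,149.5])*6,(proj('scene',kn((a,0.03)))-[239.5,149.5])*6)
"
```

```text
[0.08209571 0.03101494]
[0.25389973 0.02994775]
0.2 [265.08675041 342.57181813] [275.45594595 339.93848471]
0.25 [274.39147327 355.16185085] [284.79131379 352.48118025]
0.3 [283.65582213 368.60351557] [294.08365099 365.87354526]
0.33 [289.18158999 377.06370663] [299.62488972 374.3032711 ]
```

Knob at (287.1,208.4) px, which gives a ≈ 0.254 and f ≈ 0.03, so it is still in the cross channel. About 6 mm more to go.

```bash
python3 -m crank '[[0,0,0,0,0,-0.3,-1],[0,0,0,0,0,-0.3,-1],[0,0,0,0,0,0,-1],[0,0,0,0,0,0,-1],[0,0,0,0,0,0,-1],[0,0,0,0,0,0,-1],[0,0,0,0,0,0,-1],[0,0,0,0,0,0,-1],[0,0,0,0,0,0,-1],[0,0,0,0,0,0,-1]]'
python3 st.py; python3 -c "
from h import *
cv2.imwrite('pics/scene5.png',cams.grab_frame('scene'))
cv2.imwrite('pics/v5.png',cv2.resize(cv2.imread('pics/scene5.png')[150:250,240:340],None,fx=6,fy=6,interpolation=0))
"
```

```text
clock: 6.18
eef_pos: [537.1, -232.2, 135.8]
tcp_rot: [-1.573, -0.008, -0.082]
contact_force: [-0.6, -0.3, 0.5]
opening: 0.001
t 6.1833 pol x,y 4.2 -13.0 z 135.8 rpy deg [-90.13  -0.47  -4.73] F [-0.6 -0.3  0.5] op 0.001 q [-0.41  0.38  1.8   0.    0.95 -0.33]
```

View pics/v5.png

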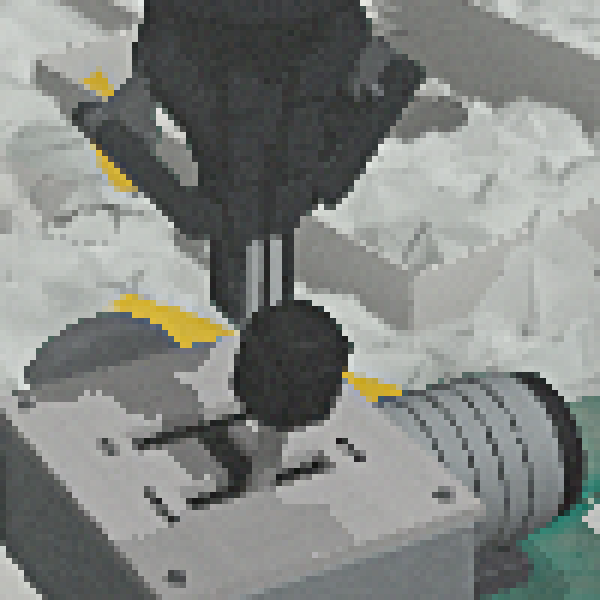

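Knob at about (292,364) in the crop gives a ≈ 0.295 and f ≈ 0.03: mid right lane. Backing off to the left and going round to the near side.

```bash
python3 -m crank '[[0,0,0,0,0,1,-1],[0,0,0,0,0,1.5,-1],[0,0,0,0,0,1,-1],[0,0,0,0,0,0,-1],[0,0,0,-2,0,0,-1],[0,0,0,-2,0,0,-1],[0,0,0,-2.5,0,0,-1],[0,0,0,0,0,0,-1],[0,0,0,0,0,0,-1],[0,0,0,0,0,0,-1]]'
python3 st.py
```

```text
clock: 7.07
eef_pos: [474.1, -187.9, 135.3]
tcp_rot: [-1.574, -0.01, -0.079]
contact_force: [-0.6, -0.8, -0.5]
opening: 0.001
t 7.0667 pol x,y -62.0 26.4 z 135.3 rpy deg [-90.19  -0.57  -4.55] F [-0.6 -0.8 -0.5] op 0.001 q [-0.38  0.27  1.96 -0.    0.9  -0.3 ]
```

```bash
python3 -m crank '[[0,0,0,0,0,-1.6,-1],[0,0,0,0,0,-1.6,-1],[0,0,0,0,0,-1.6,-1],[0,0,0,0,0,-1.6,-1],[0,0,0,0,0.4,0,-1],[0,0,0,0,0.4,0,-1],[0,0,0,0,0,0,-1],[0,0,0,0,0,0,-1],[0,0,0,0,0,0,-1],[0,0,0,0,0,0,-1]]'
python3 st.py; python3 -c "
from h import *
cv2.imwrite('pics/scene6.png',cams.grab_frame('scene'))
cv2.imwrite('pics/v6.png',cv2.resize(cv2.imread('pics/scene6.png')[150:250,230:330],None,fx=6,fy=6,interpolation=0))
"
```

```text
clock: 7.9
eef_pos: [475.6, -253.6, 127.1]
tcp_rot: [-1.575, -0.014, -0.076]
contact_force: [-0.3, 0.4, 0.4]
opening: 0.002
t 7.9 pol x,y -55.5 -39.0 z 127.1 rpy deg [-90.24  -0.79  -4.36] F [-0.3  0.4  0.4] op 0.002 q [-0.49  0.32  1.91  0.    0.89 -0.42]
```

View pics/v6.png

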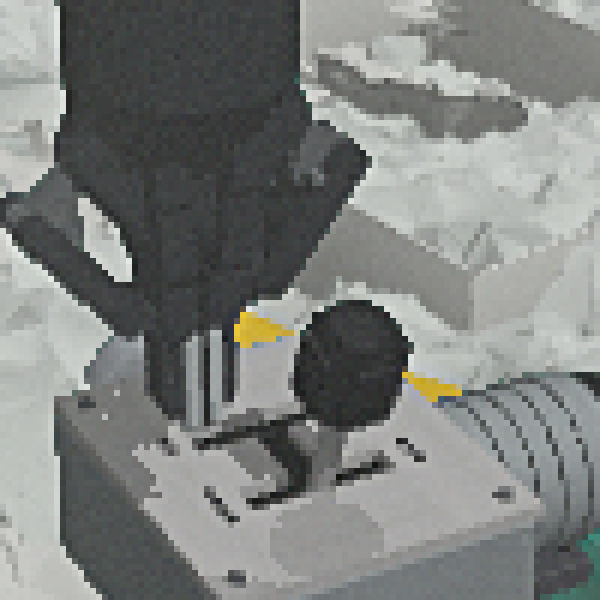

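```bash
python3 -c "
from h import *
p=r.sense()['eef_pos']
for dz in (-11,0,5,10,40,50):
  u=proj('scene',p+[0,-11,dz]); print(dz,(u-[229.5,149.5])*6)
"
```

```text
-11 [215.13402698 491.73224471]
0 [214.84897116 465.02205298]
5 [214.71803946 452.75354042]
10 [214.58624545 440.40422791]
40 [213.77688617 364.56595256]
50 [213.49980023 338.60255157]
```

The tip (crop row 428) works out at z ≈ 141, near the knob's centre height. The finger bulge starts at about 182, above the knob top at 172, so it clears. Pushing forward.

```bash
python3 -m crank '[[0,0,0,0.8,0,0,-1],[0,0,0,0.8,0,0,-1],[0,0,0,0.8,0,0,-1],[0,0,0,0.7,0,0,-1],[0,0,0,0.7,0,0,-1],[0,0,0,0.7,0,0,-1],[0,0,0,0.6,0,0,-1],[0,0,0,0,0,0,-1],[0,0,0,0,0,0,-1],[0,0,0,0,0,0,-1]]'
python3 st.py; python3 -c "
from h import *
cv2.imwrite('pics/scene7.png',cams.grab_frame('scene'))
cv2.imwrite('pics/v7.png',cv2.resize(cv2.imread('pics/scene7.png')[150:250,230:330],None,fx=6,fy=6,interpolation=0))
"
```

```text
clock: 8.78
eef_pos: [533.2, -256.9, 128.1]
tcp_rot: [-1.575, -0.014, -0.074]
contact_force: [-1.2, 0.4, 1.0]
opening: 0.001
t 8.7833 pol x,y 2.1 -38.0 z 128.1 rpy deg [-90.25  -0.8   -4.25] F [-1.2  0.4  1. ] op 0.001 q [-0.45  0.39  1.8   0.    0.94 -0.38]
```

View pics/v7.png

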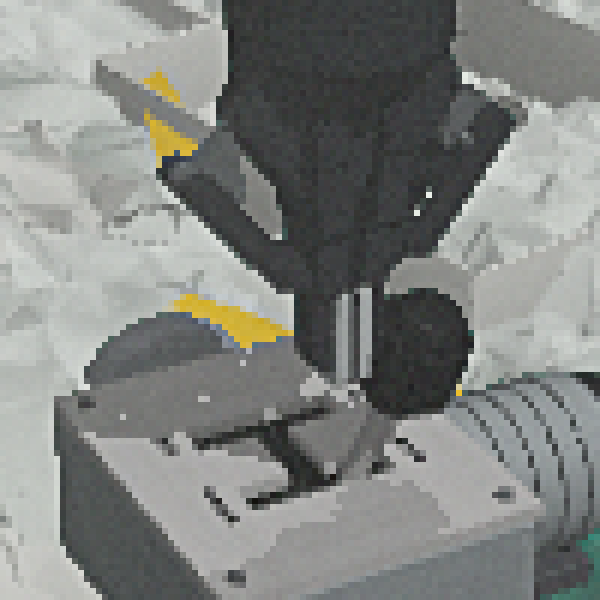

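```bash
python3 -c "
from lev import *
print(solve('scene',(417/6+229.5,350/6+149.5)))
for f in(.2,.25,.3,.32):print(f,(proj('scene',kn((.3,f)))-[229.5,149.5])*6)
"
```

```text
[0.28332606 0.22993947]
0.2 [410.64262439 355.33299684]
0.25 [426.2742535 353.8307633]
0.3 [441.3677326  353.04820398]
0.32 [447.24529327 352.93493092]
```

The knob at (417,350) in the crop gives f ≈ 0.23, already inside the far right slot. About 12 mm remain.

```bash
python3 -m crank '[[0,0,0,0.3,0,0,-1],[0,0,0,0.3,0,0,-1],[0,0,0,0.3,0,0,-1],[0,0,0,0.1,0,0,-1],[0,0,0,0,0,0,-1],[0,0,0,0,0,0,-1],[0,0,0,0,0,0,-1],[0,0,0,0,0,0,-1],[0,0,0,0,0,0,-1],[0,0,0,0,0,0,-1]]'
python3 st.py; python3 -c "
from h import *
cv2.imwrite('pics/scene8.png',cams.grab_frame('scene'))
cv2.imwrite('pics/v8.png',cv2.resize(cv2.imread('pics/scene8.png')[150:250,230:330],None,fx=6,fy=6,interpolation=0))
"
```

```text
clock: 9.67
eef_pos: [542.6, -257.5, 128.1]
tcp_rot: [-1.575, -0.013, -0.075]
contact_force: [-0.1, -0.3, 0.1]
opening: -0.003
t 9.6667 pol x,y 11.6 -37.9 z 128.1 rpy deg [-90.22  -0.73  -4.3 ] F [-0.1 -0.3  0.1] op -0.003 q [-0.45  0.41  1.78  0.    0.94 -0.37]
```

View pics/v8.png

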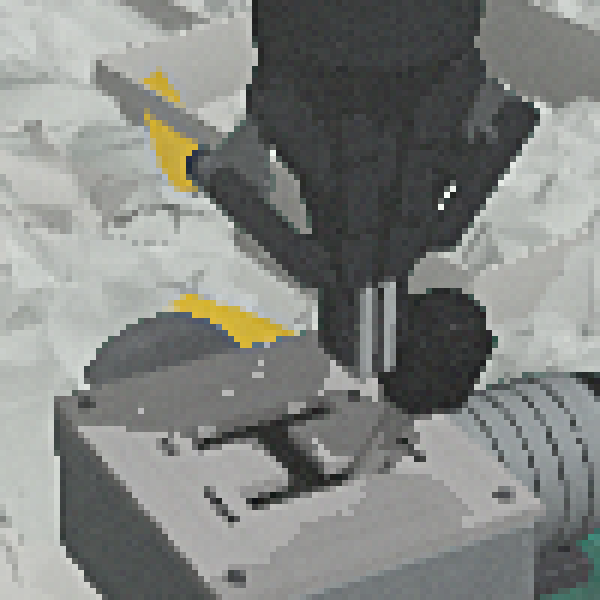

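Knob at (438,350) in the crop, f ≈ 0.29. Creeping the last few mm while watching the force.

```bash
python3 -m crank '[[0,0,0,0.1,0,0,-1],[0,0,0,0.1,0,0,-1],[0,0,0,0.1,0,0,-1],[0,0,0,0,0,0,-1],[0,0,0,0,0,0,-1],[0,0,0,0,0,0,-1],[0,0,0,0,0,0,-1],[0,0,0,0,0,0,-1],[0,0,0,0,0,0,-1],[0,0,0,0,0,0,-1]]'
python3 st.py; python3 -c "
from h import *
cv2.imwrite('pics/scene9.png',cams.grab_frame('scene'))
cv2.imwrite('pics/v9.png',cv2.resize(cv2.imread('pics/scene9.png')[150:250,230:330],None,fx=6,fy=6,interpolation=0))
"
```

```text
clock: 10.55
eef_pos: [545.8, -257.7, 128.1]
tcp_rot: [-1.574, -0.012, -0.075]
contact_force: [0.0, 0.0, -0.3]
opening: 0.001
t 10.55 pol x,y 14.7 -37.8 z 128.1 rpy deg [-90.21  -0.71  -4.3 ] F [ 0.   0.  -0.3] op 0.001 q [-0.44  0.41  1.77  0.    0.95 -0.37]
```

View pics/v9.png

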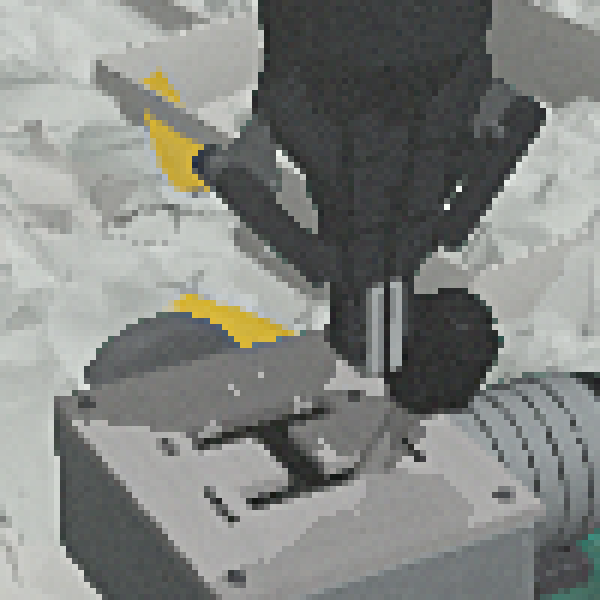

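```bash
python3 -m crank '[[0,0,0,0.1,0,0,-1],[0,0,0,0.1,0,0,-1],[0,0,0,0,0,0,-1],[0,0,0,0,0,0,-1],[0,0,0,0,0,0,-1],[0,0,0,0,0,0,-1],[0,0,0,0,0,0,-1],[0,0,0,0,0,0,-1],[0,0,0,0,0,0,-1],[0,0,0,0,0,0,-1]]'
python3 st.py; python3 -c "
from h import *
cv2.imwrite('pics/scene10.png',cams.grab_frame('scene'))
A=[cv2.imread(f'pics/scene{i}.png')[190:225,285:325] for i in(8,9,10)]
cv2.imwrite('pics/v10.png',cv2.resize(np.hstack(A),None,fx=6,fy=6,interpolation=0))
"
```

```text
clock: 11.43
eef_pos: [547.8, -257.8, 128.0]
tcp_rot: [-1.574, -0.012, -0.075]
contact_force: [0.3, 0.4, 0.7]
opening: 0.0
t 11.4333 pol x,y 16.8 -37.8 z 128.0 rpy deg [-90.21  -0.7   -4.3 ] F [0.3 0.4 0.7] op 0.0 q [-0.44  0.41  1.76  0.    0.95 -0.37]
```

View pics/v10.png

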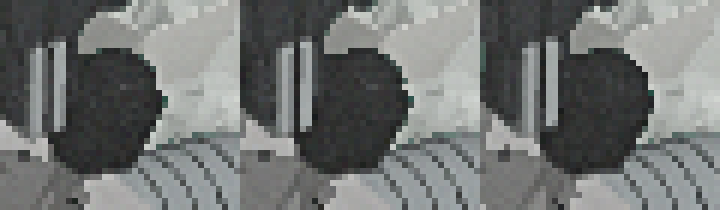

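No end force yet, so I'll keep creeping.

```bash
python3 -m crank '[[0,0,0,0.1,0,0,-1],[0,0,0,0.1,0,0,-1],[0,0,0,0,0,0,-1],[0,0,0,0,0,0,-1],[0,0,0,0,0,0,-1],[0,0,0,0,0,0,-1],[0,0,0,0,0,0,-1],[0,0,0,0,0,0,-1],[0,0,0,0,0,0,-1],[0,0,0,0,0,0,-1]]'
python3 st.py
```

```text
clock: 12.32
eef_pos: [548.7, -257.9, 127.9]
tcp_rot: [-1.574, -0.01, -0.075]
contact_force: [-2.5, 0.7, 0.6]
opening: 0.004
t 12.3167 pol x,y 17.7 -37.8 z 127.9 rpy deg [-90.19  -0.55  -4.29] F [-2.5  0.7  0.6] op 0.004 q [-0.44  0.42  1.76  0.    0.95 -0.37]
```

```bash
python3 -m crank '[[0,0,0,0.1,0,0,-1],[0,0,0,0.1,0,0,-1],[0,0,0,0,0,0,-1],[0,0,0,0,0,0,-1],[0,0,0,0,0,0,-1],[0,0,0,0,0,0,-1],[0,0,0,0,0,0,-1],[0,0,0,0,0,0,-1],[0,0,0,0,0,0,-1],[0,0,0,0,0,0,-1]]'
python3 st.py; python3 -c "
from h import *
cv2.imwrite('pics/scene11.png',cams.grab_frame('scene'))
A=[cv2.imread(f'pics/scene{i}.png')[190:225,285:325] for i in(9,10,11)]
cv2.imwrite('pics/v11.png',cv2.resize(np.hstack(A),None,fx=6,fy=6,interpolation=0))
"
```

```text
clock: 13.15
eef_pos: [549.1, -257.9, 127.8]
tcp_rot: [-1.574, -0.006, -0.075]
contact_force: [-3.8, -0.6, 1.3]
opening: 0.003
t 13.15 pol x,y 18.1 -37.7 z 127.8 rpy deg [-90.17  -0.33  -4.28] F [-3.8 -0.6  1.3] op 0.003 q [-0.44  0.42  1.76 -0.    0.96 -0.37]
```

View pics/v11.png

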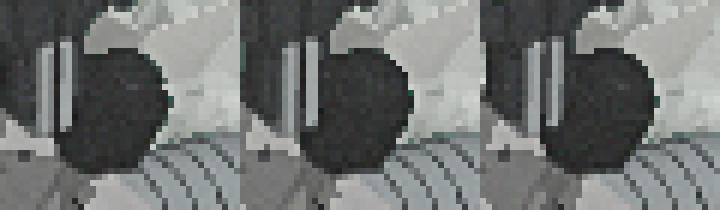

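At the end stop: the tool stalls, a steady 4 N has built up, and the knob's edge no longer moves (both frames at about 173 px in their tiles). Backing straight off, then raising.

```bash
python3 -m crank '[[0,0,0,-0.5,0,0,-1],[0,0,0,-1.5,0,0,-1],[0,0,0,-2,0,0,-1],[0,0,0,-2.5,0,0,-1],[0,0,0,-2.5,0,0,-1],[0,0,0,0,0,0,-1],[0,0,0,0,-2.5,0,-1],[0,0,0,0,-2.5,0,-1],[0,0,0,0,-2.5,0,-1],[0,0,0,0,-2.5,0,-1]]'
python3 -m crank '[[0,0,0,-2,0,-3,-1],[0,0,0,-2,0,-3,-1],[0,0,0,-2,0,-3,-1],[0,0,0,-2,0,-3,-1],[0,0,0,-1,0,-3,-1],[0,0,0,-1,0,-3,-1],[0,0,0,0,0,-3,-1],[0,0,0,0,0,-3,-1],[0,0,0,0,0,0,-1],[0,0,0,0,0,0,-1]]'
python3 st.py; python3 -c "
from lev import *
for n in('scene','top'): cv2.imwrite(f'pics/{n}12.png',cams.grab_frame(n))
a=cv2.resize(cv2.imread('pics/scene12.png')[150:250,230:330],None,fx=6,fy=6,interpolation=0)
b=cv2.resize(cv2.imread('pics/top12.png')[130:300,200:370],None,fx=3.5,fy=3.5,interpolation=0)
cv2.imwrite('pics/v12.png',a);cv2.imwrite('pics/w12.png',b)
print((proj('top',kn((.3,.32)))-[199.5,129.5])*3.5,(proj('scene',kn((.3,.32)))-[229.5,149.5])*6)"
```

```text
clock: 14.03
eef_pos: [456.6, -249.4, 225.8]
tcp_rot: [-1.572, -0.012, -0.076]
contact_force: [0.9, -1.3, -0.2]
opening: -0.001
clock: 14.87
eef_pos: [346.1, -498.4, 237.9]
tcp_rot: [-1.591, -0.042, -0.071]
contact_force: [-0.3, 0.3, -0.4]
opening: 0.002
t 14.8667 pol x,y -166.3 -292.8 z 237.9 rpy deg [-91.17  -2.41  -4.09] F [-0.3  0.3 -0.4] op 0.002 q [-0.98  0.28  1.69  0.02  1.13 -0.92]
[373.59388476 202.43556983] [447.24529327 352.93493092]
```

View pics/v12.png

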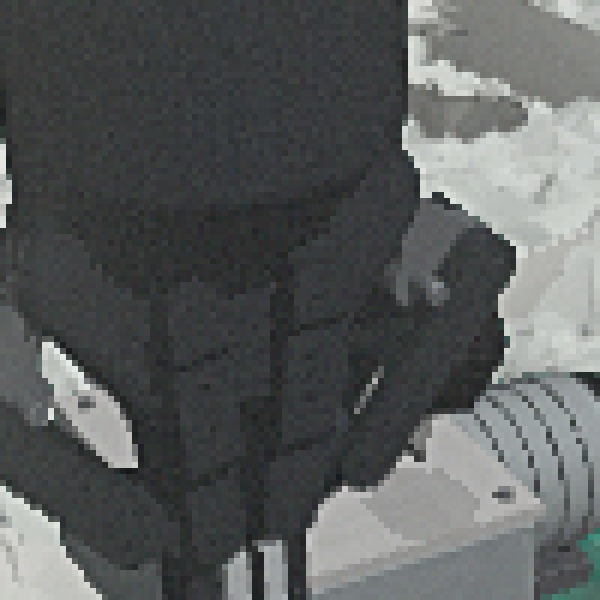

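View pics/w12.png

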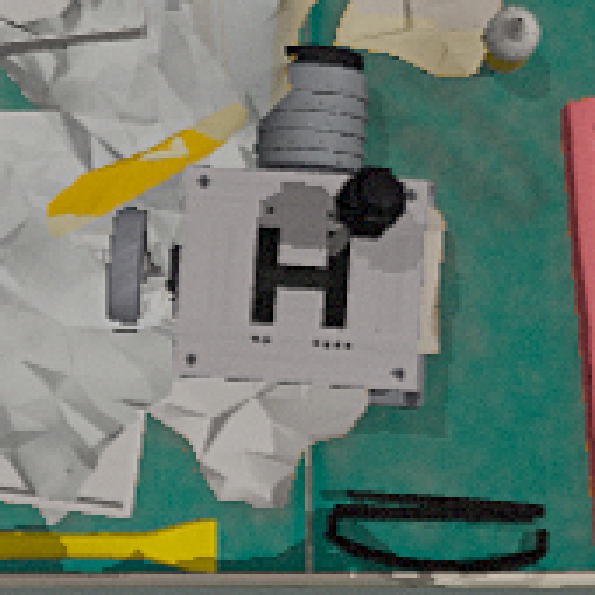

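The top view shows the knob at (371,201) in the crop, against (374,202) predicted for a = 0.30, f = 0.32. That is fully home in the three-dot slot. The spectacles, scraper and glue are in the same places as before, and the robot is clear.

```bash
python3 -c "
from h import *
print(order.sign_off())"
```

```text
the job is handed in; nothing more can be done
None
```

The polisher is in third speed. With the fingertips closed, I pushed the lever right along the cross channel to mid lane, then forward into the far right (three-dot) slot up to its stop. I then backed off and handed the job in at about 15 s.

- **Lever:** it stopped moving at the end of the slot with about 4 N of steady push. After I withdrew, the last top view had the knob within 3 px (enlarged picture) of where a = 0.30, f = 0.32 puts it. The last scene view was mostly blocked by the gripper, so that check rests on the top camera alone.
- **Other slots:** the lever was in the cross channel or the right lane in every picture I took during the pushes.
- **Other objects:** the spectacles, scraper and glue looked unmoved in the final top view. Contact force readings, taken at the end of each move, stayed under about 5 N.
- **Disagreement:** the fingertips looked 10–20 mm higher in the scene camera than the TCP pose and nose length give. I chose heights that were safe on either reading, and it made no difference to the result.

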